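# Stand the slumped carton back up and flip the bread box shut

### The job

A cardboard carton has slumped across the rim of the open bread box and is in the way of its lid. First push the carton by its overhanging top so that it tips back and stands upright on its own base beside the box, without shoving its foot away from where it is and with the lid still open; then push the open lid over until it is fully shut. Only push with the fingers: do not lift or carry the carton, and leave everything else on the table where it is.

Things in the scene. Friction and masses are not known exactly. Their poses are not given: they have to be found in the camera images.
- box: low white steel bread box, fixed: 170 mm deep (its x), 260 mm long (its y), 85 mm high, walls 6 mm. Origin: centre of its underside, z up. The lid is hinged along its +x rim; the carton leans over its -x rim. Three fixed bread rolls lie in its +x half, tops 44 mm above the table.
- lid (a joint): angle of the box's plain wooden lid: 0 = shut on the rim; 1.6 to 1.85 at the start (open, leaning slightly outwards); stop at 1.95. Flat board, 182 mm from hinge to free edge, 260 mm long, 10 mm thick; shut, its top is 96 mm above the table and it overhangs the -x wall by 12 mm. Stiff hinge: it stays where it is left; 1 to 3 N at the free edge moves it.
- lid_hinge (a point): middle of the lid's hinge line, on the +x rim of the box, 86 mm above the table; the hinge line runs along the box's y axis
- lid_edge (a point): middle of the lid's free edge, on the face that is on top when shut (outer face when open)
- carton: plain cardboard carton with a paper band, loose, 0.25 to 0.5 kg: 70 mm along its x, 50 mm along its y, 185 mm tall along its z. Origin: centre of its underside. At the start it leans 0.52 rad towards its own +x, which is the box's +x, resting on the rim and on its lower +x edge, which lies 49 mm outside the box's -x wall. Pushed back, it pivots on that edge.
- jar: bystander: closed terracotta-coloured jar with a steel cap, 64 mm across, 100 mm tall, near the box. Origin: centre of its underside
- mug: bystander: white mug, 76 mm across, 92 mm tall, near the box. Origin: centre of its underside; handle towards its +y
- milk: bystander: white milk bottle, 84 mm across, 220 mm tall. Origin: centre of its underside
- bowl: bystander: white bowl, 136 mm across, 55 mm tall. Origin: centre of its underside
- plate: bystander: white plate, 230 mm across, 22 mm tall. Origin: centre of its underside
- spoon: bystander: steel spoon lying flat, 170 mm long along its x
- jarlid: bystander: loose steel jar lid, 72 mm across, 12 mm tall. Origin: centre of its underside
- carton_lip (a point): middle of the carton's upper +x edge: the lowest edge of its overhanging top, over the inside of the box, 160 mm above the table at the start. Pushed away from the box here, the carton rises and, leaning less than about 0.36 rad, falls onto its base by itself.
Mind the look-alikes: they are no part of the job. Of the things like the carton, leave any that is pink or yellow; of the rest the larger one is meant.

How it is judged:
On the way, in this order (a step that is already met when the one before it is completed fails the run):
1. the carton stands upright on its base while the lid is still open (angle between carton's own z axis and vertical below 0.06 rad and height (world z) of carton below 0.006 m and value of joint lid above 0.8 rad), for 0.2 s.
2. the lid is shut (value of joint lid below 0.05 rad), for 0.2 s.
At the end, for the whole second after the job is handed in: the lid is shut (within 0.05 rad, 9 mm at its edge); the carton stands at rest upright on its base on the table (within 0.06 rad), its foot within 50 mm of where it was (value of joint lid below 0.05 rad and angle between carton's own z axis and vertical below 0.06 rad and height (world z) of carton below 0.006 m and distance of carton from where it was at the start of the episode below 0.05 m and linear speed of carton below 0.02 m/s); the robot touches nothing.
It fails at once if the carton is lifted (the centre of its underside more than 50 mm above the table) (height (world z) of carton above 0.05 m).
It fails at once if the carton is carried or shoved away (its foot more than 120 mm from its start) (distance of carton from where it was at the start of the episode above 0.12 m).
It fails at once if a bystander is moved more than 20 mm (distance of any of jar, mug, milk, bowl, plate, spoon, jarlid from where it was at the start of the episode above 0.02 m).
It also fails if it takes over 54 s, if anything falls off the work surface, if the arm or the gripper's body presses on something with over 40 N, if the wrist force passes 120 N, or if a joint passes its speed limit or range.

### The arm

A 6-joint arm with a two-finger parallel gripper is mounted at the origin on the work surface. World frame = base frame: x ahead of the robot, y to its left, z up, the work surface at z = 0. Lengths are in m, angles in rad, forces in N, time in s.
With the tool pointing down it reaches from about 0.275 to 0.725 m from the base axis. Payload 5.6 kg.
Tool frame: the origin (TCP) lies midway between the tips of the shut fingers; the grasp point (between the pads) lies 19 mm behind it; z points along the fingers, y is the direction in which the jaws open and shut (so a half turn about z gives the same grasp; the last joint's range is limited). The gripper opens to 85 mm and grips with 20 to 120 N. Pads are 22 mm wide; open, the fingers measure 114 mm over their backs; the gripper's body (76 mm by 85 mm) begins 54 mm behind the grasp point. The pads swing forward as they close: fully open they stand 13 mm farther back than shut.
Start: joints at [1.395, 0.255, 0.108, 0, -1.424, -0.285], TCP at [0.245, 0.493, 0.231] pointing down, gripper open.
Joint ranges: [-2.95, 2.95], [-1.21, 1.97], [-1.09, 1.5], [-2.87, 1.71], [-2.94, -0.07], [-3.05, 3.05]. Speed limits (rad/s): [2.57, 2.57, 3.14, 3.14, 3.14, 3.14].

### API

Orientations are given as a unit quaternion [w, x, y, z].
In Python, from rig import bot gives the robot as it stands. The module is installed in compiled form; this text tells all that it offers.
- The arm moves only by the tool drive_tool, never from a script. Its argument "plan" is one flat list of numbers, 5 for each row, row after row: the shift along the tool's x, y, z in m, then the turn about the tool's z in rad, then the opening, from 0 (shut) to 1 (fully open). In form: [dx, dy, dz, yaw, hand, dx, dy, dz, yaw, hand, ...]. A call has 1 to 5 rows; each row shifts and turns the commanded pose from where the row before left it, along the tool's axes as they then stand; what a row does not reach is not made up. A row lasts 1/8 s, in which the tool goes at most 62.5 mm and 10.7 degrees, less where a joint would pass 70% of its speed; a pose out of reach is approached as far as the arm can. A call with a gripper value outside its range is refused whole. The fingers move at their own pace and stop on an object; the grip force is fixed at half the most. Time passes only in rows, so rows that do not move let the fingers close. It gives the time, the measured TCP pose, the force and the opening at its end, in the units of the state.
- bot.read_state(): the state, without advancing time (a new reading comes with each control period).
- bot.read_camera(name): name is "side" or "top"; returns (picture, depth): 400x640x3 uint8, blue, green, red; 400x640 float32, m along the optical axis (not along the pixel's ray), 0 where there is no reading.
- bot.camera_params(name): a dict with "camera_matrix" (3x3 intrinsics, pixels), "xyz" and "attitude" of the camera in the world. Camera axes: x right, y down, z forward; pixel columns grow to the right and rows downward; lengths in m; the calibration is good to about 2 mm. A picture is of the moment at which its call begins. camera_params takes no time and is no camera call.
- bot.finish_job(): hands the job in, once; it reports no verdict.
The state is a dict: "t": time; "joint_pos": joint angles; "joint_vel": joint speeds; "tau": joint torques, N m; "ee_pos": TCP position; "orientation": TCP orientation; "contact_force": force on the tool from outside, world axes, zero at the start; "torque": the same for the moment, N m; "grip_width": finger opening in m.
Only numpy, scipy, OpenCV 4.12 (cv2) and the standard library are available. Lean on these libraries where they do the work, as an engineer would, in place of code of your own. Each camera call takes 0.05 s, during which the arm holds its last target.

## Working session

There is one attempt and no reset: what is moved stays moved. The work goes in short steps, Python scripts to look and compute and a tool call to move; the robot and the scene stay as the last step left them, time stands still between calls to the robot, and variables do not carry over. Pictures are saved under pics/ and viewed, and the job is handed in when it is done.

Besides the shell and the picture viewer there is one more tool, called as a command line: name --argument value ..., lists and objects as JSON in quotes. drive_tool: Moves the arm, as the interface text tells. Its arguments: {"type":"object","properties":{"plan":{"type":"array","items":{"type":"number"}}},"required":["plan"]}

```bash
mkdir -p pics; cat > h.py <<'E'
import numpy as np,cv2
from rig import bot
from scipy.spatial.transform import Rotation as R
def cam(n):
    p=bot.camera_params(n);q=p["attitude"]
    a=np.array(q)
    Rm=a if a.shape==(3,3) else R.from_quat([q[1],q[2],q[3],q[0]]).as_matrix()
    return np.array(p["camera_matrix"]),np.array(p["xyz"]),Rm
def cloud(n,d):
    K,t,Rm=cam(n)
    v,u=np.mgrid[0:d.shape[0],0:d.shape[1]]
    P=np.stack([(u-K[0,2])/K[0,0]*d,(v-K[1,2])/K[1,1]*d,d],-1)
    W=P@Rm.T+t
    W[d==0]=np.nan
    return W
E
python3 - <<'E'
from h import *
for n in("side","top"):
    im,d=bot.read_camera(n);cv2.imwrite(f"pics/{n}0.png",im);np.save(f"{n}0.npy",d);np.save(f"{n}0im.npy",im)
    print(bot.camera_params(n))
print(bot.read_state())
E
```

```text
{'camera_matrix': array([[422.34653167,   0.        , 326.84266245],
       [  0.        , 422.34653167, 200.06393763],
       [  0.        ,   0.        ,   1.        ]]), 'xyz': array([-0.14170171, -0.6169845 ,  1.14625368]), 'attitude': array([-0.32791963,  0.86344801, -0.35714329,  0.13919384])}
{'camera_matrix': array([[502.13815581,   0.        , 317.88839068],
       [  0.        , 502.13815581, 199.0282685 ],
       [  0.        ,   0.        ,   1.        ]]), 'xyz': array([0.18430837, 0.00808143, 1.58909717]), 'attitude': array([-0.08325329,  0.71830886, -0.68598806,  0.08075668])}
{'t': 0.1, 'joint_pos': array([ 1.39460065e+00,  2.55680509e-01,  1.07135979e-01, -4.16820539e-04,
       -1.42391770e+00, -2.84578918e-01]), 'joint_vel': array([ 0.00197586, -0.00114975,  0.00242642,  0.00335656,  0.00037069,
       -0.00142951]), 'tau': array([-3.54047137e-03, -3.87604237e+01,  2.38475740e+01,  5.37782595e+00,
       -3.76488504e-03, -5.25476878e-06]), 'ee_pos': array([0.24431866, 0.49225627, 0.23049173]), 'orientation': array([ 8.42895216e-04,  9.73570663e-01, -2.28384385e-01, -1.60721215e-04]), 'contact_force': array([-0.10602743, -0.36119257,  0.04201183]), 'torque': array([-0.0216039 , -0.02904373,  0.04081175]), 'grip_width': 0.08571806496968663}
```

View pics/side0.png

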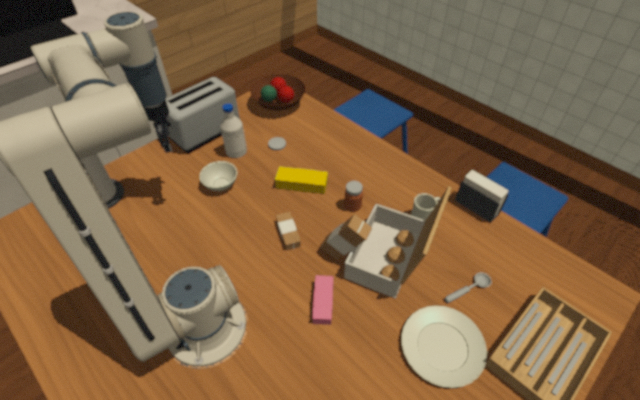

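View pics/top0.png

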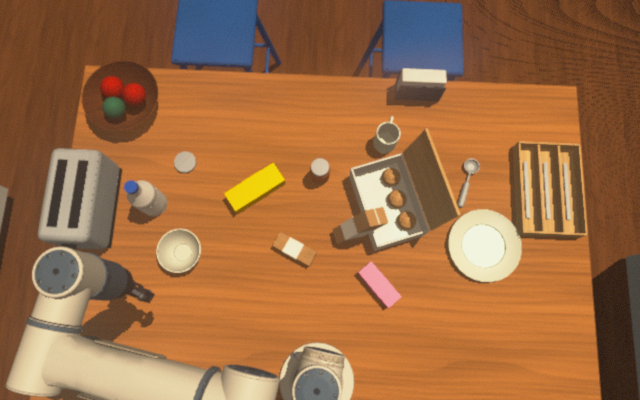

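The carton, with its white band, leans at about (358,225) in the top view. The box centre is near (390,200) and the lid is open on its right, at (435,185). A small carton lies at (294,250). Next I'll measure positions.

```bash
python3 - <<'E'
from h import *
for n,b in(("top",(320,110,480,270)),("side",(310,170,470,310))):
    im=np.load(f"{n}0im.npy");d=np.load(f"{n}0.npy");W=cloud(n,d)
    c=im[b[1]:b[3],b[0]:b[2]];cv2.imwrite(f"pics/{n}0z.png",cv2.resize(c,None,fx=4.2,fy=4.2,interpolation=cv2.INTER_CUBIC))
    np.save(n+"W.npy",W)
    x0=b
    print(n)
    for v in range(b[1],b[3],12):
        print(v,' '.join(f"{u}:{1000*W[v,u,0]:.0f},{1000*W[v,u,1]:.0f},{1000*W[v,u,2]:.0f}" for u in range(b[0],b[2],16)))
E
```

```text
top
110 320:870,30,1 336:875,-25,-4 352:876,-79,0 368:878,-133,1 384:881,-187,1 400:883,-242,1 416:886,-296,0 432:886,-349,5 448:891,-404,1 464:893,-459,1
122 320:825,28,6 336:829,-26,1 352:832,-80,2 368:836,-135,-3 384:837,-188,0 400:840,-242,1 416:846,-298,-8 432:842,-348,8 448:850,-406,-5 464:850,-458,-0
134 320:782,26,7 336:786,-28,2 352:790,-82,-0 368:791,-135,2 384:795,-189,0 400:795,-242,5 416:801,-297,-4 432:800,-349,6 448:804,-403,2 464:806,-456,3
146 320:740,24,7 336:744,-30,1 352:747,-83,-0 368:749,-136,2 384:726,-181,72 400:754,-243,2 416:689,-260,190 432:664,-290,264 448:761,-402,4 464:765,-457,-1
158 320:700,22,0 336:703,-31,0 352:704,-84,3 368:710,-138,-7 384:712,-191,-5 400:688,-232,73 416:661,-265,161 432:635,-294,247 448:721,-403,-4 464:722,-455,2
170 320:629,19,99 336:661,-33,1 352:637,-80,88 368:661,-136,18 384:667,-190,6 400:667,-241,14 416:630,-269,141 432:606,-298,225 448:678,-401,1 464:682,-456,-4
182 320:607,18,41 336:621,-34,-3 352:612,-84,39 368:621,-138,14 384:620,-188,28 400:627,-242,10 416:nan,nan,nan 432:580,-305,194 448:637,-401,2 464:637,-451,11
194 3
[... 2303 characters left out ...]
-249,-1 422:465,-360,258 438:681,-322,-5 454:720,-359,-6
266 310:350,-61,-1 326:386,-97,-0 342:423,-132,-2 358:459,-169,-1 374:494,-206,1 390:507,-255,41 406:518,-301,79 422:604,-313,-1 438:639,-350,2 454:678,-385,-3
278 310:321,-91,-4 326:338,-144,38 342:389,-164,1 358:411,-209,28 374:427,-255,64 390:478,-280,34 406:460,-338,123 422:570,-339,-3 438:604,-375,-2 454:641,-410,-3
290 310:292,-122,-4 326:310,-173,37 342:362,-191,-5 358:395,-227,-2 374:430,-261,-2 390:445,-306,36 406:498,-331,1 422:531,-366,4 438:568,-400,-1 454:602,-435,0
302 310:262,-153,0 326:283,-200,35 342:329,-222,3 358:363,-255,2 374:400,-287,-4 390:432,-322,-0 406:465,-356,1 422:502,-389,-3 438:535,-423,-2 454:569,-457,-2
```

View pics/top0z.png

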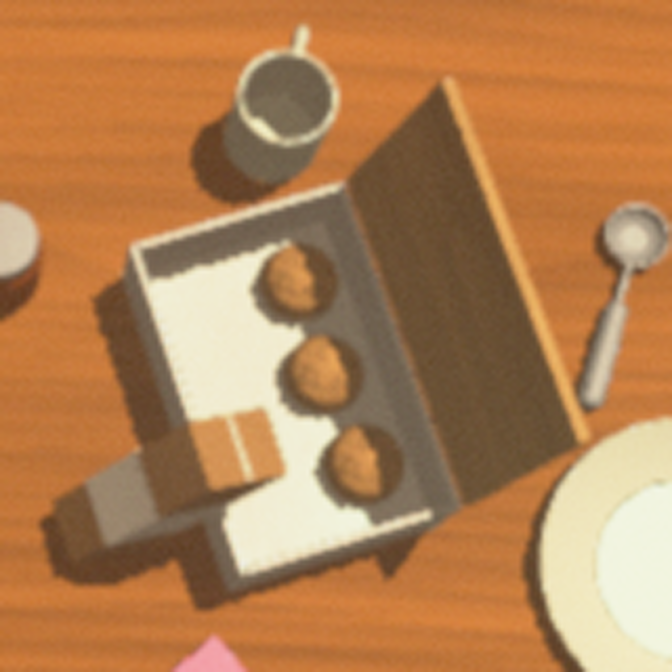

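View pics/side0z.png

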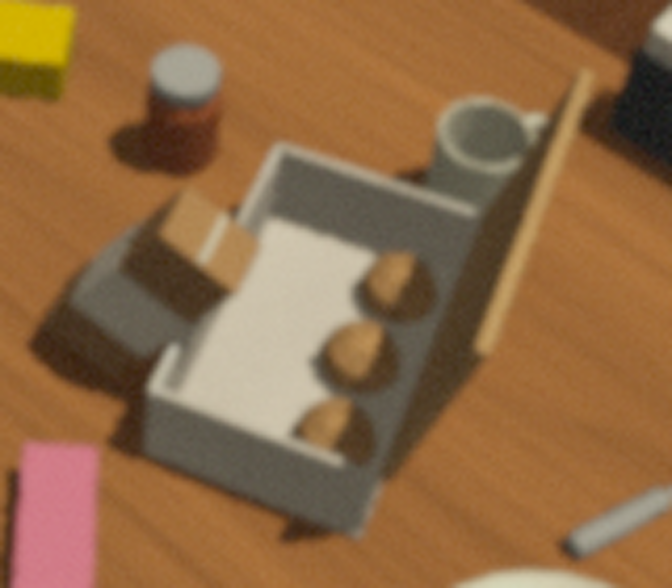

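```bash
cat >> h.py <<'E'
def ray(n,u,v,z):
    K,t,Rm=cam(n)
    r=Rm@np.array([(u-K[0,2])/K[0,0],(v-K[1,2])/K[1,1],1]); return t+r*(z-t[2])/r[2]
def proj(n,P):
    K,t,Rm=cam(n)
    c=(np.atleast_2d(P)-t)@Rm; return c[:,:2]/c[:,2:]*K[0,0]+K[:2,2]
E
python3 - <<'E'
from h import *
zt=lambda a,b:(320+(a+.5)/4.2-.5,110+(b+.5)/4.2-.5)
zs=lambda a,b:(310+(a+.5)/4.2-.5,170+(b+.5)/4.2-.5)
A=ray("top",*zt(131,246),.085);B=ray("top",*zt(343,184),.085);D=ray("top",*zt(233,576),.085)
print(A,B,D,np.linalg.norm(A-B),np.linalg.norm(A-D))
A2=ray("side",*zs(278,145),.085);B2=ray("side",*zs(480,212),.085);D2=ray("side",*zs(149,390),.085)
print(A2,B2,D2,np.linalg.norm(A2-B2),np.linalg.norm(A2-D2))
for A,B,D in((A,B,D),(A2,B2,D2)):
    e=B-A;f=A-D;print(np.arctan2(e[1],e[0]),np.arctan2(f[1],f[0])-np.pi/2, (B+D)/2)
E
```

```text
[ 0.64383464 -0.07650803  0.085     ] [ 0.69962123 -0.2337097   0.085     ] [ 0.40059765 -0.15714013  0.085     ] 0.16680679980057656 0.2562533320843722
[ 0.6365528  -0.08113591  0.085     ] [ 0.69484121 -0.23558224  0.085     ] [ 0.39561359 -0.1670365   0.085     ] 0.16507939786374232 0.25579409508933104
-1.2297871401722766 -1.2507002367054783 [ 0.55010944 -0.19542492  0.085     ]
-1.2099211871686475 -1.228321426604758 [ 0.5452274  -0.20130937  0.085     ]
```

```bash
cat >> h.py <<'E'
def Tb(c,yaw): 
    return np.array([[np.cos(yaw),-np.sin(yaw),0],[np.sin(yaw),np.cos(yaw),0],[0,0,1]]),np.array([c[0],c[1],0])
def models(c,yaw,cy,th,lid):
    Rm,t=Tb(c,yaw);out={}
    def box(x0,x1,y0,y1,z0,z1): return np.array([[x,y,z] for x in(x0,x1) for y in(y0,y1) for z in(z0,z1)])
    out['box']=box(-.085,.085,-.13,.13,0,.085)@Rm.T+t
    k=box(-.07,0,-.025,.025,0,.185); s,co=np.sin(th),np.cos(th)
    k=k@np.array([[co,0,s],[0,1,0],[-s,0,co]]).T+[-.134,cy,0]
    out['carton']=k@Rm.T+t
    L=box(-.182,0,-.13,.13,0,.010);s,co=np.sin(lid),np.cos(lid)
    L=L@np.array([[co,0,s],[0,1,0],[-s,0,co]]).T+[.085,0,.086]
    out['lid']=L@Rm.T+t
    return out
E=[(0,1),(0,2),(0,4),(1,3),(1,5),(2,3),(2,6),(3,7),(4,5),(4,6),(5,7),(6,7)]
def overlay(n,im,b,m,fn,f=4.2):
    c=cv2.resize(im[b[1]:b[3],b[0]:b[2]],None,fx=f,fy=f,interpolation=cv2.INTER_CUBIC)
    for (k,P),col in zip(m.items(),((255,0,0),(0,0,255),(0,255,0))):
        p=((proj(n,P)-b[:2]+.5)*f-.5).astype(int)
        for i,j in E: cv2.line(c,tuple(map(int,p[i])),tuple(map(int,p[j])),col,1)
    cv2.imwrite(fn,c)
E
python3 - <<'E'
from h import *
yaw=-1.232;c=np.array([.548,-.198])
Rm,t=Tb(c,yaw)
for n,a,z in(("top",(320+275/4.2,110+442/4.2),.16),("side",(310+240/4.2,170+270/4.2),.16)):
    print(Rm.T@(ray(n,*a,z)-t))
# lid angle from side/top cloud
for n in("top","side"):
    W=np.load(n+"W.npy");q=(W.reshape(-1,3)-t)@Rm
    s=(abs(q[:,1])<.12)&(q[:,2]>.11)&(q[:,0]>.04)&(q[:,0]<.2)
    p=q[s];l=np.polyfit(p[:,2],p[:,0],1);print(n,s.sum(),l,np.pi/2+np.arctan(l[0]))
    k=(q[:,0]<-.0)&(q[:,0]>-.22)&(q[:,2]>.11)&(abs(q[:,1])<.12);p=q[k];print(p[:,1].min(),p[:,1].max(),np.percentile(p,[2,50,98],axis=0))
m=models(c,yaw,-.06,.52,1.75)
overlay("top",np.load("top0im.npy"),(320,110,480,270),m,"pics/ot.png")
overlay("side",np.load("side0im.npy"),(310,170,470,310),m,"pics/os.png")
E
```

```text
[-0.04114183 -0.05421124  0.16      ]
[-0.04391653 -0.06263842  0.16      ]
top 2422 [0.22467915 0.06490468] 1.7918053550767299
-0.07938471943278139 -0.027854583178364832 [[-0.14964028 -0.07858219  0.11327183]
 [-0.10247284 -0.05640601  0.16831389]
 [-0.04485725 -0.02922021  0.19445417]]
side 786 [0.2402625  0.06443139] 1.806589492845114
-0.08652183879689153 -0.03198634953220815 [[-0.14084734 -0.08534499  0.11248358]
 [-0.08590766 -0.07896725  0.16313381]
 [-0.04313266 -0.03621295  0.19178797]]
```

View pics/ot.png

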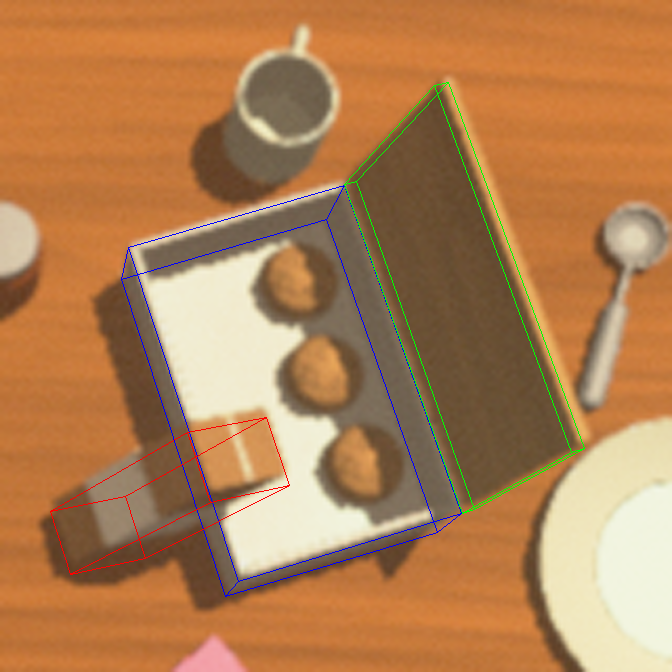

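View pics/os.png

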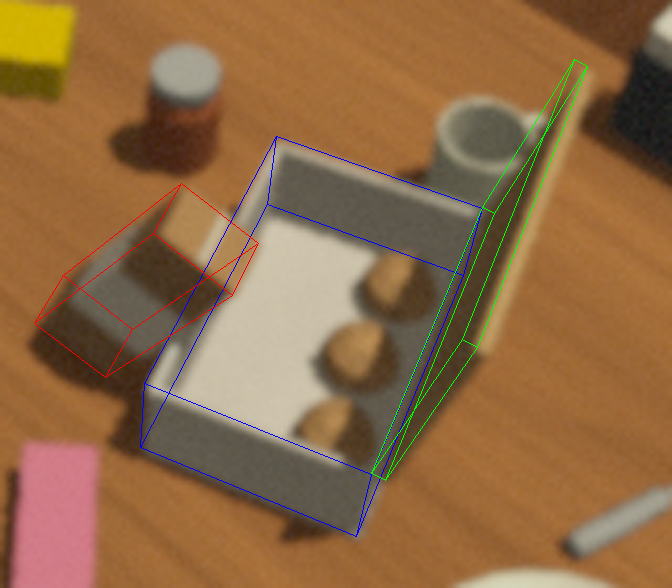

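The overlay matches in both views: box at (0.548, -0.198), yaw -1.232, carton at box y ≈ -0.056, lid ≈ 1.80 rad. First move: raise the tool, align its yaw with the box and shut the fingers.

drive_tool --plan '[0,0,-0.03,0.154,0,0,0,-0.03,0.154,0,0,0,-0.03,0.154,0,0,0,-0.03,0.154,0,0,0,-0.02,0.155,0]'

```text
t: 0.72
ee_pos: [0.2446, 0.4927, 0.3724]
orientation: [-0.0, 0.815, -0.58, -0.0]
contact_force: [0.6, 0.6, -0.4]
grip_width: -0.0002
```

drive_tool --plan '[0.05,0,0,0,0,0.05,0,0,0,0,0.05,0,0,0,0,0.05,0,0,0,0,0.05,0,0,0,0]'

```text
t: 1.35
ee_pos: [0.3277, 0.2552, 0.371]
orientation: [0.0, 0.816, -0.578, -0.0]
contact_force: [0.3, -0.2, -0.1]
grip_width: -0.0001
```

drive_tool --plan '[0.05,0,0,0,0,0.05,0,0,0,0,0.05,0,0,0,0,0.05,0,0,0,0,0.05,0,0,0,0]'

```text
t: 1.98
ee_pos: [0.4108, 0.0195, 0.3711]
orientation: [0.0, 0.816, -0.578, -0.0]
contact_force: [1.5, 0.3, -0.2]
grip_width: -0.0001
```

drive_tool --plan '[0.05,0,0,0,0,0.05,0,0,0,0,0.05,0,0,0,0,0.05,0,0,0,0,0.05,0,0,0,0]'

```text
t: 2.6
ee_pos: [0.4941, -0.2163, 0.3708]
orientation: [0.0, 0.816, -0.578, -0.0]
contact_force: [0.7, 0.6, 0.1]
grip_width: -0.0001
```

```bash
cat > st.py <<'E'
from h import *
s=bot.read_state();Rm,t=Tb([.548,-.198],-1.232)
q=s["orientation"];M=R.from_quat([q[1],q[2],q[3],q[0]]).as_matrix()
print(s["t"],"box frame",Rm.T@(s["ee_pos"]-t),"tool yaw",np.arctan2(M[1,0],M[0,0]),"F",Rm.T@s["contact_force"],s["joint_pos"].round(2))
E
python3 st.py
python3 - <<'E'
from h import *
for n in("side","top"):
    im,d=bot.read_camera(n);cv2.imwrite(f"pics/{n}1.png",im)
E
```

```text
2.6 box frame [-0.00064925 -0.05686808  0.37080541] tool yaw -1.2318557231960654 F [-0.32079944  0.8504243   0.14002946] [-0.12  0.24  0.44 -0.   -1.77  0.46]
```

View pics/side1.png

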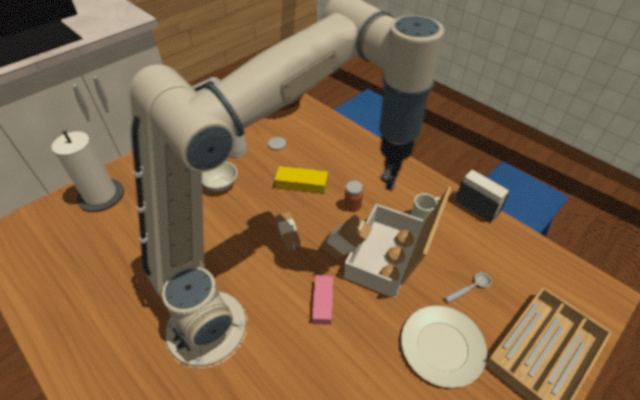

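The arm is well clear of everything and the tool is over the box. Next: shift 16 mm towards the lid and descend beside the lip.

drive_tool --plan '[0.016,0,0.03,0,0,0,0,0.05,0,0,0,0,0.05,0,0,0,0,0.05,0,0,0,0,0.05,0,0]'

```text
t: 3.32
ee_pos: [0.4988, -0.2293, 0.1396]
orientation: [-0.0, 0.816, -0.578, -0.0]
contact_force: [1.3, -0.3, -0.5]
grip_width: 0.0002
```

drive_tool --plan '[-0.015,0,0,0,0,-0.01,0,0,0,0,-0.005,0,0,0,0,-0.005,0,0,0,0]'

```text
t: 3.82
ee_pos: [0.4884, -0.1964, 0.1429]
orientation: [-0.001, 0.816, -0.577, 0.001]
contact_force: [-0.2, 0.8, 0.4]
grip_width: 0.0002
```

```bash
python3 st.py
python3 - <<'E'
from h import *
for n in("side","top"):
    im,d=bot.read_camera(n);c=im[130:330,270:490] if n=="side" else im[100:280,300:500];cv2.imwrite(f"pics/{n}2.png",cv2.resize(c,None,fx=3,fy=3))
E
```

```text
3.825 box frame [-0.02128071 -0.05564812  0.14289664] tool yaw -1.2313178893096182 F [-0.78407655  0.05526603  0.38424493] [-0.08  0.25 -0.13  0.   -1.19  0.42]
```

View pics/side2.png

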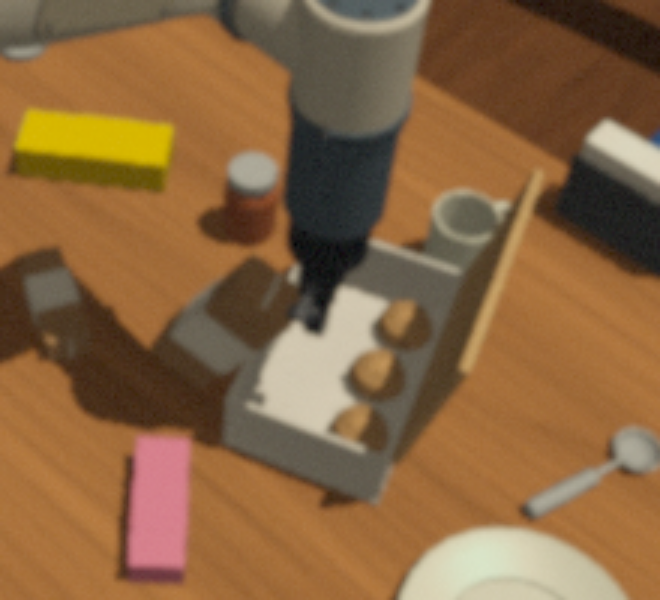

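View pics/top2.png

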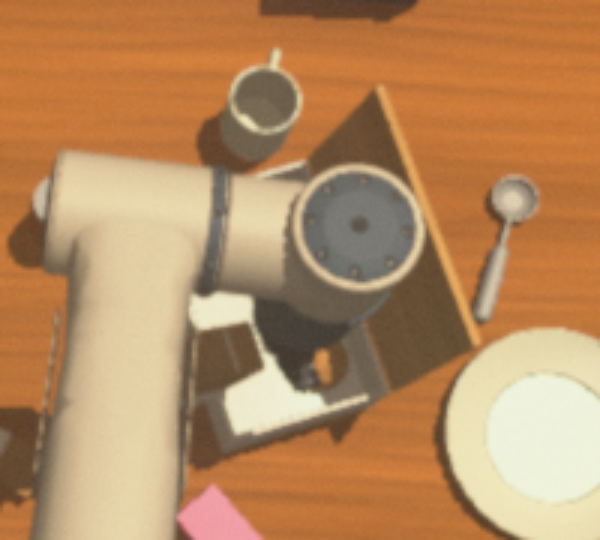

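The fingers are inside the box, about 10 mm from the carton's top (side view (315,310); carton face edge at about (290,300)). The lid is untouched. Pushing slowly now.

drive_tool --plan '[-0.004,0,0,0,0,-0.004,0,0,0,0,-0.004,0,0,0,0,-0.004,0,0,0,0,-0.004,0,0,0,0]'

```text
t: 4.55
ee_pos: [0.4808, -0.1776, 0.1412]
orientation: [0.0, 0.816, -0.578, -0.0]
contact_force: [-0.8, -0.3, 0.1]
grip_width: 0.0001
```

drive_tool --plan '[-0.003,0,0,0,0,-0.003,0,0,0,0,-0.002,0,0,0,0,-0.002,0,0,0,0]'

```text
t: 5.05
ee_pos: [0.4776, -0.1684, 0.1413]
orientation: [0.0, 0.816, -0.578, -0.0]
contact_force: [0.0, -0.1, 0.2]
grip_width: -0.0001
```

```bash
python3 st.py
python3 - <<'E'
from h import *
for n in("side",):
    im,d=bot.read_camera(n);c=im[130:330,270:490] if n=="side" else im[100:280,300:500];cv2.imwrite(f"pics/{n}3.png",cv2.resize(c,None,fx=3,fy=3))
E
```

```text
5.05 box frame [-0.05136057 -0.05654226  0.14127143] tool yaw -1.231795862143878 F [ 0.12796546 -0.02499999  0.21355372] [-0.03  0.22 -0.18 -0.   -1.18  0.37]
```

View pics/side3.png

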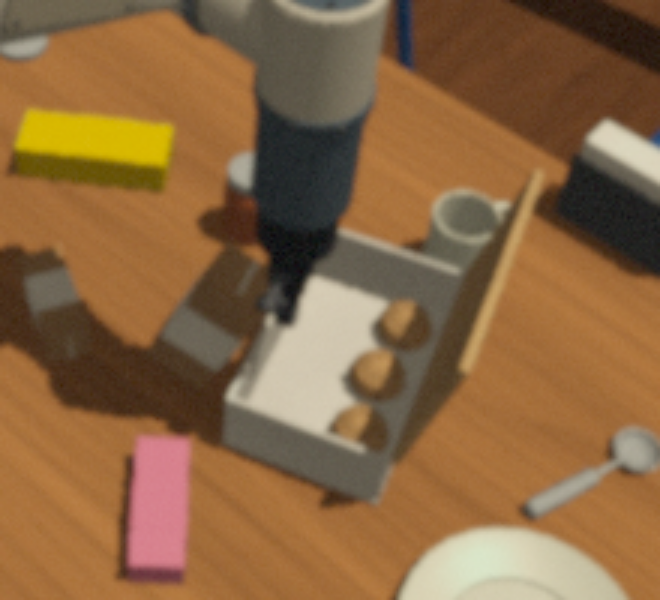

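The carton is tipping back: its top is now at (245,275), with the finger against it at (280,300). Continuing slowly past the balance point.

drive_tool --plan '[-0.002,0,0,0,0,-0.002,0,0,0,0,-0.002,0,0,0,0,-0.001,0,0,0,0,0,0,0,0,0]'

```text
t: 5.72
ee_pos: [0.4753, -0.1618, 0.1413]
orientation: [-0.0, 0.816, -0.578, 0.0]
contact_force: [-0.1, -0.4, -0.7]
grip_width: 0.0002
```

```bash
python3 st.py
python3 - <<'E'
from h import *
for n in("side",):
    im,d=bot.read_camera(n);c=im[130:330,270:490] if n=="side" else im[100:280,300:500];cv2.imwrite(f"pics/{n}4.png",cv2.resize(c,None,fx=3,fy=3))
E
```

```text
5.725 box frame [-0.05829474 -0.05651476  0.14130407] tool yaw -1.231674426900909 F [ 0.3019265  -0.2158275  -0.68557093] [-0.02  0.21 -0.19 -0.   -1.18  0.35]
```

View pics/side4.png

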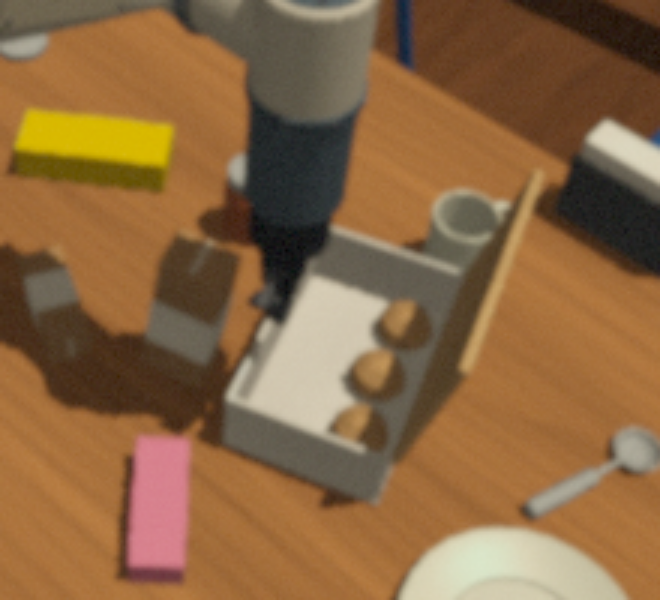

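The carton dropped onto its base at about (190,310), clear of the finger. Backing off and rising, then checking from above.

drive_tool --plan '[0.03,0,0,0,0,0.03,0,-0.03,0,0,0,0,-0.06,0,0,0,0,-0.06,0,0,0,0,-0.06,0,0]'

```text
t: 6.4
ee_pos: [0.4949, -0.2186, 0.3533]
orientation: [-0.0, 0.816, -0.578, 0.0]
contact_force: [1.8, -0.5, 0.9]
grip_width: -0.0001
```

drive_tool --plan '[0.04,-0.017,-0.01,0,0,0.04,-0.017,0,0,0,0.04,-0.017,0,0,0,0.04,-0.017,0,0,0,0.025,-0.017,0,0,0]'

```text
t: 7.02
ee_pos: [0.6337, -0.3629, 0.3615]
orientation: [0.0, 0.816, -0.578, -0.001]
contact_force: [1.9, -0.7, 1.6]
grip_width: 0.0001
```

```bash
python3 st.py
python3 - <<'E'
from h import *
c=np.array([.548,-.198]);Rm,t=Tb(c,-1.232)
m=models(c,-1.232,-.056,0,1.8)
for n,b in(("top",(320,110,480,270)),("side",(310,170,470,310))):
    im,d=bot.read_camera(n);overlay(n,im,b,m,f"pics/{n}5.png")
    W=cloud(n,d);q=(W.reshape(-1,3)-t)@Rm
    k=(q[:,0]<-.1)&(q[:,0]>-.25)&(q[:,2]>.17)&(q[:,2]<.2)&(abs(q[:,1]+.05)<.06);p=q[k];print(n,k.sum(),np.percentile(p,[3,50,97],axis=0) if k.sum() else 0)
E
```

```text
7.025 box frame [0.18400921 0.02602321 0.36148752] tool yaw -1.2331471005336883 F [1.27817903 1.58473411 1.63784028] [-0.31  0.81  1.38  0.   -2.14  0.64]
top 2 [[-0.15883516 -0.04158832  0.18384213]
 [-0.15615806 -0.03783347  0.18530228]
 [-0.15348096 -0.03407862  0.18676243]]
side 370 [[-0.19866846 -0.08515239  0.17264868]
 [-0.16459142 -0.06422368  0.18251055]
 [-0.13216987 -0.03675503  0.18655527]]
```

View pics/side5.png

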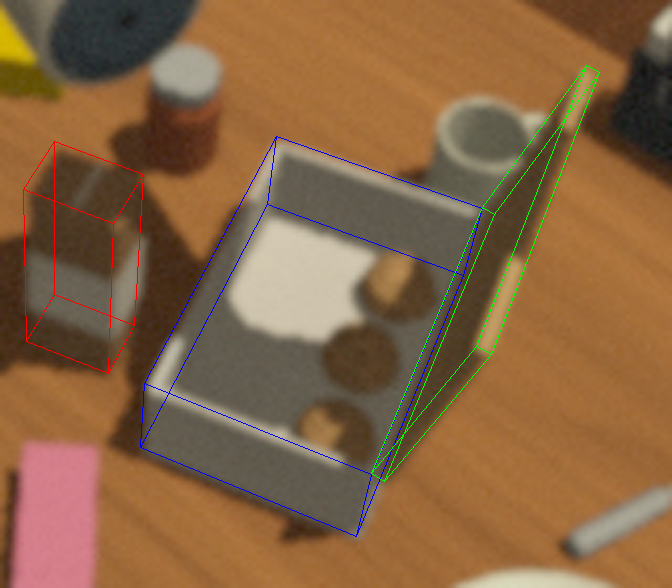

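View pics/top5.png

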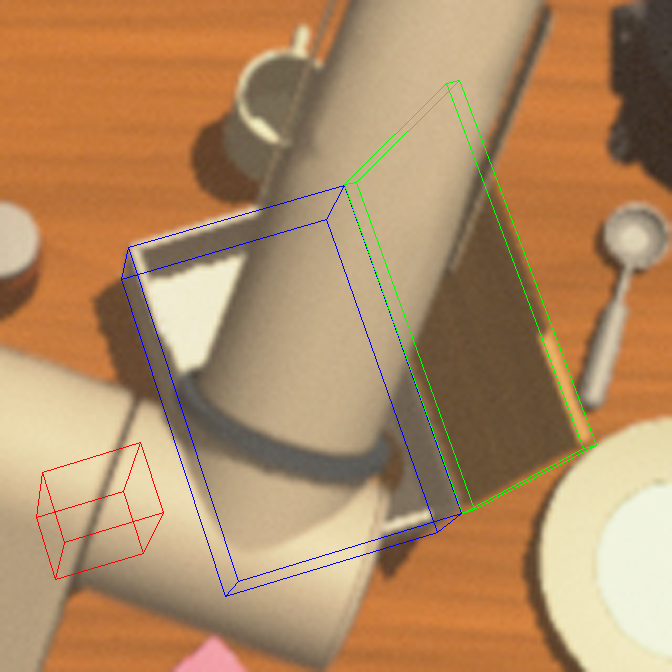

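The carton stands upright where the model puts it (side-view red outline around (85,255)), and its depth points top out at 185 mm. The lid is still at about 1.8 rad. Now descending behind the lid.

drive_tool --plan '[0,0,0.04,0,0,0,0,0.04,0,0,0,0,0.04,0,0,0,0,0.016,0,0]'

```text
t: 7.62
ee_pos: [0.6317, -0.3599, 0.2295]
orientation: [0.0, 0.816, -0.577, -0.002]
contact_force: [-0.2, -0.9, 0.0]
grip_width: -0.0
```

```bash
python3 st.py
python3 - <<'E'
import numpy as np
for p in np.arange(1.8,-.01,-.15):
    r=.15-.03*(1.8-p)/1.8
    print(round(p,2),(.085-r*np.cos(p)+.01*np.sin(p)+.011).round(3),(.086+r*np.sin(p)+.01*np.cos(p)).round(3))
E
```

```text
7.625 box frame [0.1805412  0.02511316 0.22945937] tool yaw -1.2313033630439059 F [ 0.75360155 -0.46021333  0.03782259] [-0.3   0.64  0.71 -0.   -1.64  0.64]
1.8 0.14 0.23
1.65 0.118 0.232
1.5 0.096 0.231
1.35 0.075 0.227
1.2 0.055 0.22
1.05 0.036 0.21
0.9 0.02 0.198
0.75 0.006 0.184
0.6 -0.006 0.168
0.45 -0.014 0.15
0.3 -0.02 0.132
0.15 -0.024 0.114
0.0 -0.024 0.096
```

drive_tool --plan '[-0.02,0,0,0,0,-0.02,0,0,0,0,-0.02,0,0,0,0,-0.02,0,0,0,0,-0.02,0,0.002,0,0]'

```text
t: 8.25
ee_pos: [0.5993, -0.2667, 0.2312]
orientation: [-0.0, 0.816, -0.578, 0.002]
contact_force: [1.0, -1.3, 1.3]
grip_width: -0.0001
```

drive_tool --plan '[-0.02,0,0.006,0,0,-0.02,0,0.008,0,0,-0.016,0,0.012,0,0,-0.014,0,0.014,0,0,0,0,0,0,0]'

```text
t: 8.88
ee_pos: [0.5754, -0.2001, 0.1895]
orientation: [0.0, 0.817, -0.577, -0.0]
contact_force: [1.0, -0.9, -0.4]
grip_width: -0.0
```

```bash
python3 st.py
python3 - <<'E'
from h import *
c=np.array([.548,-.198])
m=models(c,-1.232,-.056,0,.8)
for n,b in(("side",(310,170,470,310)),):
    im,d=bot.read_camera(n);overlay(n,im,b,m,f"pics/{n}6.png")
E
```

```text
8.875 box frame [0.01109609 0.0251719  0.18952985] tool yaw -1.2302814982310581 F [ 1.17256939  0.65357861 -0.41142233] [-0.08  0.39  0.19 -0.   -1.37  0.42]
```

View pics/side6.png

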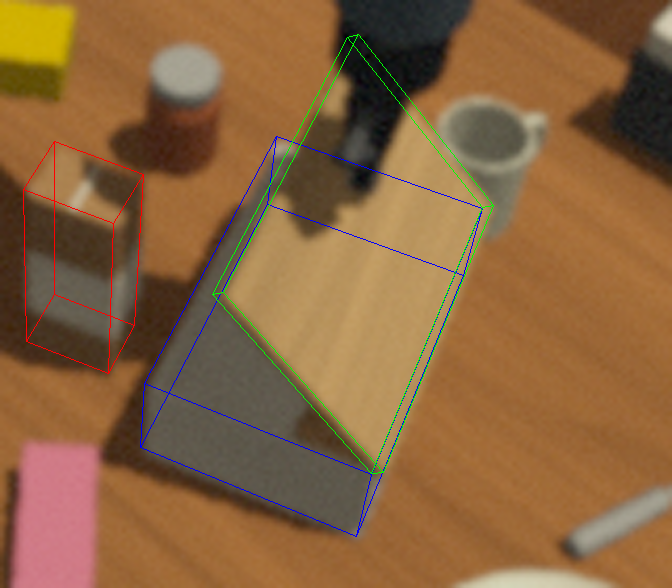

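The lid is at about 0.8 rad and matches the green outline; the finger is on its outer face at (365,180), and the carton is still standing. Pressing it shut.

drive_tool --plan '[-0.012,0,0.015,0,0,-0.01,0,0.017,0,0,-0.006,0,0.018,0,0,-0.004,0,0.018,0,0,0,0,0.01,0,0]'

```text
t: 9.55
ee_pos: [0.5668, -0.1714, 0.1115]
orientation: [-0.0, 0.816, -0.578, 0.0]
contact_force: [0.1, 0.4, 0.5]
grip_width: 0.0001
```

drive_tool --plan '[0,0,0.008,0,0,0,0,0.005,0,0,0,0,0.003,0,0,0,0,0,0,0]'

```text
t: 10.05
ee_pos: [0.5675, -0.1713, 0.0957]
orientation: [-0.0, 0.816, -0.578, 0.0]
contact_force: [0.4, 0.8, 0.6]
grip_width: 0.0
```

```bash
python3 st.py
```

```text
10.05 box frame [-0.01871773  0.02725606  0.0957241 ] tool yaw -1.2317711072627493 F [-0.63643858  0.63720011  0.62859765] [-0.03  0.41 -0.02  0.   -1.14  0.37]
```

drive_tool --plan '[0,0,0.001,0,0,0,0,0.001,0,0]'

```text
t: 10.3
ee_pos: [0.5676, -0.1713, 0.0955]
orientation: [-0.0, 0.816, -0.577, 0.001]
contact_force: [-5.5, 3.6, 14.2]
grip_width: 0.0006
```

drive_tool --plan '[0,0,0.001,0,0,0,0,0,0,0]'

```text
t: 10.55
ee_pos: [0.5676, -0.1713, 0.0955]
orientation: [-0.0, 0.816, -0.577, 0.001]
contact_force: [-5.6, 3.2, 16.3]
grip_width: 0.0001
```

The force has risen to 16 N with no further travel, so the lid is against its stop. Retreating upward.

drive_tool --plan '[0,0,-0.01,0,0,0,0,-0.03,0,0,0,0,-0.06,0,0,0,0,-0.06,0,0,0,0,-0.06,0,0]'

```text
t: 11.18
ee_pos: [0.567, -0.1712, 0.3147]
orientation: [-0.0, 0.816, -0.578, 0.0]
contact_force: [1.8, -0.3, -0.9]
grip_width: -0.0002
```

drive_tool --plan '[0.02,0,-0.05,0,0,0,0,0,0,0,0,0,0,0,0]'

```text
t: 11.55
ee_pos: [0.574, -0.1898, 0.3616]
orientation: [-0.0, 0.816, -0.578, -0.001]
contact_force: [-0.4, 0.3, -0.7]
grip_width: -0.0001
```

```bash
python3 st.py
python3 - <<'E'
from h import *
c=np.array([.548,-.198]);Rm,t=Tb(c,-1.232)
m=models(c,-1.232,-.056,0,0)
for n,b in(("top",(320,110,480,270)),("side",(310,170,470,310))):
    im,d=bot.read_camera(n);overlay(n,im,b,m,f"pics/{n}7.png");cv2.imwrite(f"pics/{n}7full.png",im)
    W=cloud(n,d);q=(W.reshape(-1,3)-t)@Rm
    k=(q[:,0]<.08)&(q[:,0]>-.09)&(q[:,2]>.06)&(q[:,2]<.14)&(abs(q[:,1])<.12);p=q[k]
    if k.sum()>20: print(n,"lid",k.sum(),np.polyfit(p[:,0],p[:,2],1))
    k=(q[:,0]<-.1)&(q[:,0]>-.25)&(q[:,2]>.17)&(q[:,2]<.2)&(abs(q[:,1]+.05)<.06);p=q[k]
    if k.sum()>20: print(n,"carton",k.sum(),np.percentile(p,[3,50,97],axis=0))
E
```

```text
11.55 box frame [0.00091063 0.02721129 0.36160667] tool yaw -1.2318792704170818 F [-0.47487641 -0.29814143 -0.7354521 ] [-0.06  0.38  0.62 -0.   -1.81  0.4 ]
top lid 3648 [-0.00108184  0.0953428 ]
side lid 3412 [0.00229937 0.09344422]
side carton 368 [[-0.19840088 -0.08490686  0.17209425]
 [-0.16445224 -0.06464519  0.18270857]
 [-0.13198164 -0.03730765  0.18649785]]
```

View pics/side7.png

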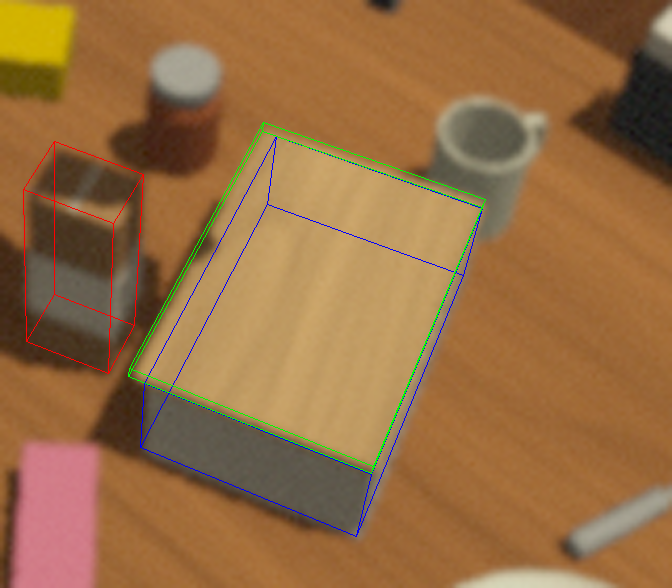

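View pics/side7full.png

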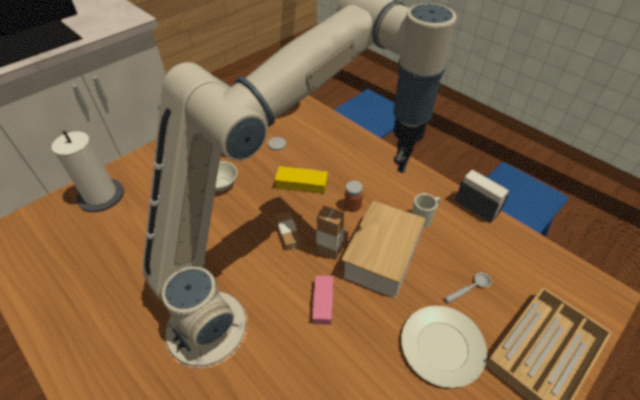

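The lid lies flat on the rim: its slope is within 0.003 rad and its top is at 93–95 mm. The carton stands upright at (330,230), the bystanders look unmoved, and the arm is clear. Handing the job in.

```bash
python3 -c "
from rig import bot
print(bot.finish_job())"
```

```text
the job is handed in; nothing more can be done
None
```

The job is done and handed in at about 11.7 s of the 54 s allowed; the system reports no verdict. I pushed the carton's overhanging lip slowly back with shut fingers until it dropped onto its own base. Then I pushed the open lid over from behind and pressed it shut, with about 16 N at the stop.

My last checks, after the arm had backed off to z = 0.36 m:
- **Lid:** it measured flat, within 0.003 rad in both views, with its top at 93–95 mm against the nominal 96 mm. That difference is within camera error.
- **Carton:** it stands upright with its top at about 185 mm, and the upright model fits it in the side view. By eye against that outline, its foot is within a few millimetres of the start. It looked the same before and after the lid was shut. Only the side view gave enough points on the carton, because the arm hid it from the top camera in the check before closing the lid.
- **Bystanders:** the jar, mug, plate and spoon look unmoved in the side picture. I did not measure any bystander individually, and the bowl and milk bottle are partly or fully behind the arm in that picture.
- **Robot:** it touches nothing. No check failed.

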